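# Dispense two bearings from a click-wheel dispenser

## Robot

A 6-joint arm with a two-finger parallel gripper is mounted at the origin on a cart in front of the work surface, level with it; the furniture and walls round the work are solid. World frame = base frame: x ahead of the robot, y to its left, z up, the work surface at z = 0. Lengths are in m, angles in rad, forces in N, time in s.
With the tool pointing down it reaches from about 0.4 to 0.825 m from the base axis. Payload 7 kg.
Tool frame: the origin (TCP) lies at the very end of the fingers, on their centre line; the grasp point (between the pads) lies 19 mm behind it; z points along the fingers, y is the line along which they close (so a half turn about z gives the same grasp; the last joint's range is limited). The gripper opens to 85 mm and grips with 20 to 120 N. Pads are 22 mm wide; open, the fingers measure 114 mm over their backs; the gripper's body (76 mm by 85 mm) begins 54 mm behind the grasp point. The pads swing forward as they close: fully open they stand 13 mm farther back than shut.
Start: joints at [0.288, 0.359, 0.012, 0, -1.224, -0.288], TCP at [0.675, -0, 0.194] pointing down, gripper open.
Joint ranges: [-3.07, 3.07], [-1.43, 2.12], [-1.02, 1.25], [-3.03, 1.67], [-3.05, -0], [-3.03, 3.03]. Speed limits (rad/s): [2.39, 2.39, 3.01, 3.14, 3.14, 3.14].

## Interface

Orientations are given as a 3x3 rotation matrix whose columns are the frame's x, y, z axes.
In Python, from rig import bot, viewer gives the robot as it stands. The module is installed in compiled form; this text tells all that it offers.
- The arm moves only by the tool send_rows, never from a script. Its argument "series" is a list of rows, each an object of numbers: "hand": the closure, from 0 (fully open) to 1 (shut); "dx", "dy", "dz": the shift along the world's x, y, z in mm; "rx", "ry", "rz": the turn, a rotation vector about the world's x, y, z in degrees. A call has 1 to 12 rows; each row is the pose to reach, as a shift and turn from the pose commanded when the call began; what a row does not reach only later rows make up. A row lasts 1/10 s, in which the tool goes at most 50 mm and 8.59 degrees, less where a joint would pass 70% of its speed; a pose out of reach is approached as far as the arm can. A call with a gripper value outside its range is refused whole. The fingers move at their own pace and stop on an object; the grip force is fixed at half the most. Time passes only in rows, so rows that repeat a pose let the fingers close. It gives the time, the measured TCP pose, the force, the opening and the grip force at its end, in the units of the state.
- bot.get_obs(): the state, without advancing time (a new reading comes with each control period).
- viewer.capture(name): name is "scene" or "side" or "wrist"; returns a dict with "frame" (480x640x3 uint8, red, green, blue), "fx", "fy", "cx", "cy" (pixels), "position" and "orientation" of the camera in the world. Camera axes: x right, y down, z forward; pixel columns grow to the right and rows downward; lengths in m; the calibration is good to about 2 mm. A picture is of the moment at which its call begins. There is no depth.
- bot.hand_in(): hands the job in; it is judged then, once.
The state is a dict: "clock": time; "qpos": joint angles; "qvel": joint speeds; "tau": joint torques, N m; "tool_pos": TCP position; "eef_rot": TCP orientation; "ft_force": force on the tool from outside, world axes, zero at the start; "torque": the same for the moment, N m; "grip_width": finger opening in m; "grasp_force": force on a finger pad.
Only numpy, scipy, OpenCV 4.12 (cv2) and the standard library are available. Lean on these libraries where they do the work, as an engineer would, in place of code of your own. Each camera call takes 0.05 s, during which the arm holds its last target. There are 200 camera calls.

## Task

The spool roller on the bench needs two bearings. With a fingertip, flick the black tabbed wheel of the bearing dispenser anticlockwise (seen from above), click by click, until the first two bearings have dropped down the chute into the catch tray, and no more; leave the wheel resting in its click. Do not touch or lift the bearings, and leave the things around the dispenser where they are.

Things in the scene. Friction and masses are not known exactly. Their poses are not given: they have to be found in the camera images.
- dispenser: Bearing dispenser, fixed to the worktop: grey housing 108 x 108 mm (plus or minus 54 mm in x and y) with an aluminium deck plate, top 42 mm high, a black tabbed finger wheel lying flat on it, and a catch tray in front. Origin on the worktop under the wheel's axle, z up; its -x axis points to the front, towards the tray.
- wheel: The finger wheel. Origin on its axle, 42.5 mm over the worktop, at its underside, straight over the dispenser's origin. Rim radius 51.5 mm, heights 42.5 to 60.5 mm (hub screw to 66 mm). Eight finger tabs stick out from the rim to radius 63 mm, each 8 mm wide along the rim, 15 mm tall (heights 44.5 to 59.5 mm), at 22.5 degrees + multiples of 45 from its x axis.
- pocket_2 (a point): Floor centre of the wheel pocket that holds bearing 2 at the start, 36 mm from the axle in the wheel's +y direction (it moves with the wheel). Eight open-topped pockets lie in the wheel, each midway between two tabs. Bearings 1 to 4 lie in four neighbouring pockets, 135, 90, 45 and 0 degrees from the wheel's x axis; the others are empty. The wheel is left with this pocket over the outlet.
- outlet (a point): Middle of the outlet slot, 25 mm wide, in the deck plate under the wheel, 36 mm in front of the axle. A sprung ball catch holds the wheel in 8 clicks a turn, 45 degrees apart: where the wheel's x axis is turned by a multiple of 45 degrees from the dispenser's, so that one pocket stands over the slot. A bearing falls as its pocket arrives here. Two to four clicks are needed, depending on the start.
- tray_mid (a point): Middle of the catch tray's floor, 3 mm high, 91 mm in front of the axle; inside 73 mm long (x) and 70 mm wide (y), walls 14 to 16 mm high. A chute leads down to it from the outlet. Working the wheel: a push of about 3 N on a tab moves it; past half-way (22.5 degrees) it jumps on to the next click by itself. At the start it settles into the nearest click within a second.
- bearing_1_mid (a point): Centre of ball bearing 1 (steel, 22 mm across, 7 mm thick), loose, lying flat in a wheel pocket 36 mm from the axle, centre 45.5 mm above the worktop. Number 1 of the four in the order in which anticlockwise turning brings them to the outlet.
- bearing_2_mid (a point): Centre of ball bearing 2 (steel, 22 mm across, 7 mm thick), loose, lying flat in a wheel pocket 36 mm from the axle, centre 45.5 mm above the worktop. Number 2 of the four in the order in which anticlockwise turning brings them to the outlet.
- bearing_3_mid (a point): Centre of ball bearing 3 (steel, 22 mm across, 7 mm thick), loose, lying flat in a wheel pocket 36 mm from the axle, centre 45.5 mm above the worktop. Number 3 of the four in the order in which anticlockwise turning brings them to the outlet.
- bearing_4_mid (a point): Centre of ball bearing 4 (steel, 22 mm across, 7 mm thick), loose, lying flat in a wheel pocket 36 mm from the axle, centre 45.5 mm above the worktop. Number 4 of the four in the order in which anticlockwise turning brings them to the outlet.
- roller: Bystander: white printed spool roller standing on end, 34 mm across, 50 mm tall, with an open bearing seat on top. Origin at its foot.
- knob_a: Bystander: small black clamp knob with a stem, 35 mm across, 33 mm tall. Origin at its foot.
- knob_b: Bystander: black ribbed cap, 42 mm across, 14 mm tall. Origin at its foot.
- flush_cutter: Bystander: flush cutters lying flat, 96 x 61 x 12 mm. Origin under its centre.
- glue_stick: Bystander: glue stick standing, 27 mm across, 93 mm tall. Origin at its foot.

How it is judged:
By the outcome, as a careful person would: the job done as asked, in the order asked, and still so for the second after the job is handed in, with the robot touching nothing.
It also fails if it takes over 58 s, if anything falls off the work surface, if the arm or the gripper's body presses on something with over 40 N, if the wrist force passes 120 N, or if a joint passes its speed limit or range.

## Working session

There is one attempt and no reset: what is moved stays moved. The work goes in short steps, Python scripts to look and compute and a tool call to move; the robot and the scene stay as the last step left them, time stands still between calls to the robot, and variables do not carry over. Pictures are saved under pics/ and viewed, at most 10 in all, crops included, and the job is handed in when it is done.

Besides the shell and the picture viewer there is one more tool, called after "Request:" as a command line: name --argument value ..., lists and objects as JSON in quotes. send_rows: Moves the arm, as the interface text tells. Its arguments: {"type":"object","properties":{"series":{"type":"array"}},"required":["series"]}

```bash
mkdir -p pics; python3 - <<'E'
from rig import bot, viewer
import cv2,numpy as np
for n in ("scene","wrist"):
    c=viewer.capture(n); cv2.imwrite(f"pics/{n}0.png",c["frame"][:,:,::-1])
    print(n,c["fx"],c["fy"],c["cx"],c["cy"],np.round(c["position"],4).tolist(),np.round(c["orientation"],4).tolist())
o=bot.get_obs();print(o["clock"],o["tool_pos"],np.round(o["eef_rot"],3).tolist())
E
```

```text
scene 568.1484389300126 568.1484389300126 311.2369000550678 236.2327553653706 [-0.0022, -0.5415, 0.6594] [[0.7078, -0.4347, 0.5569], [-0.7063, -0.4197, 0.5701], [-0.0141, -0.7968, -0.604]]
wrist 405.7963079740696 405.7963079740696 319.4233875784848 241.29176495801565 [0.6753, -0.0845, 0.3744] [[-1.0, 0.0008, -0.0006], [0.0005, 0.9449, 0.3274], [0.0008, 0.3274, -0.9449]]
0.1 [ 6.74492683e-01 -4.90566586e-05  1.92855806e-01] [[-0.0, -1.0, -0.002], [-1.0, 0.0, -0.0], [0.0, 0.002, -1.0]]
```

View pics/scene0.png

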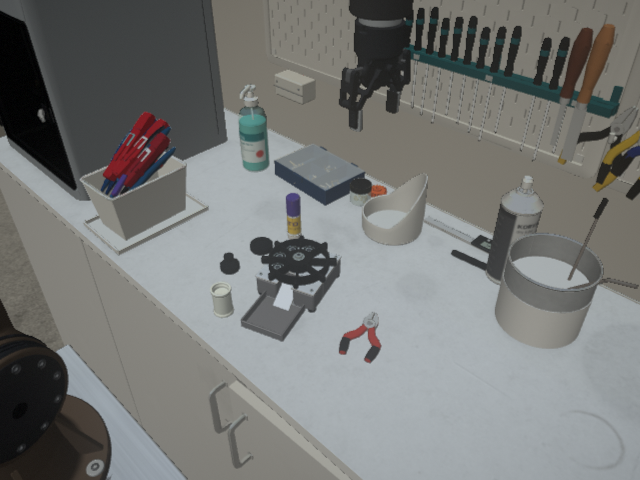

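View pics/wrist0.png

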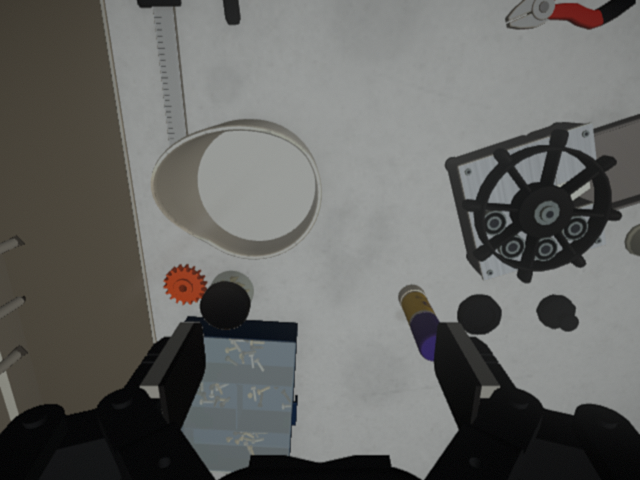

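The wrist view shows the wheel at about (548,211). Bearings lie at roughly (576,227), (545,249), (512,247) and (494,222), the tray is to the right, and the cap and knob are below at (480,314) and (558,312). Next I'll measure positions.

```bash
cat > h.py <<'E'
from rig import bot, viewer
import cv2,numpy as np
def ray(c,px,z):
    d=np.array(c["orientation"])@np.array([(px[0]-c["cx"])/c["fx"],(px[1]-c["cy"])/c["fy"],1])
    p=np.array(c["position"]); return p+d*(z-p[2])/d[2]
def crop(c,x0,y0,x1,y1,k,name):
    cv2.imwrite("pics/"+name,cv2.resize(c["frame"][y0:y1,x0:x1,::-1],None,fx=k,fy=k,interpolation=cv2.INTER_CUBIC))
E
python3 - <<'E'
from h import *
c=viewer.capture("wrist"); crop(c,430,100,640,350,2.4,"w1.png"); s=viewer.capture("scene"); crop(s,200,180,400,380,3,"s1.png")
for n,p,z in [("hub",(548,211),.066),("b1",(576,227),.049),("b2",(545,249),.049),("b3",(512,247),.049),("b4",(494,222),.049),("cap",(480,314),.014),("knob",(558,312),.033),("glue",(411,290),0)]: print(n,ray(c,p,z).round(4))
for n,p,z in [("hub",(298,252),.066),("cap",(261,245),.014),("knob",(229,256),.033),("glue",(293,198),.093),("roller",(222,290),.05)]: print(n,ray(s,p,z).round(4))
E
```

```text
hub [ 0.4959 -0.0026  0.066 ]
b1 [0.4599 0.0158 0.049 ]
b2 [0.4824 0.0355 0.049 ]
b3 [0.5109 0.0336 0.049 ]
b4 [0.5293 0.0114 0.049 ]
cap [0.5142 0.1177 0.014 ]
knob [0.449 0.105 0.033]
glue [0.5818 0.0979 0.    ]
hub [0.4988 0.0036 0.066 ]
cap [0.5094 0.1154 0.014 ]
knob [0.4348 0.1128 0.033 ]
glue [0.5781 0.0981 0.093 ]
roller [0.3619 0.0356 0.05  ]
```

View pics/w1.png

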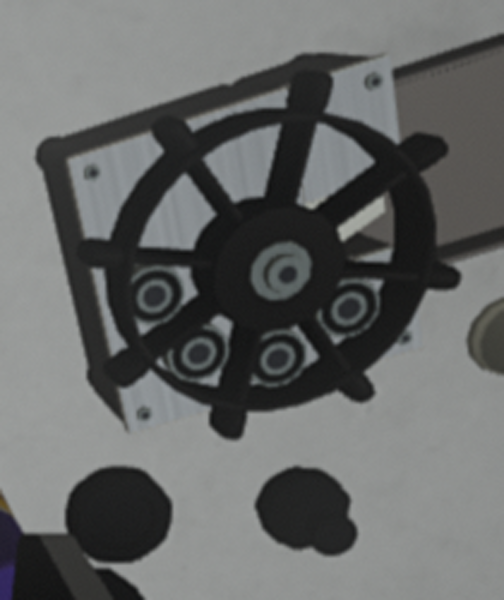

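View pics/s1.png

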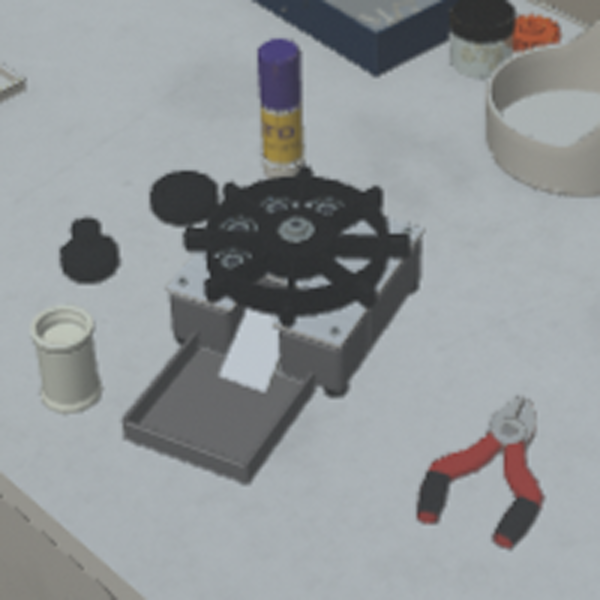

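```bash
python3 - <<'E'
from h import *
c=viewer.capture("wrist"); print(bot.get_obs()["clock"])
f=lambda u,v,z: ray(c,(430+u/2.4,100+v/2.4),z)
S=[f(u,v,.042) for u,v in [(374,80),(92,172),(144,413),(406,339)]]
A=np.mean(S,0);print("axle",A)
e=[S[0]-S[1],S[3]-S[2],S[2]-S[1],S[3]-S[0]]
for q in e: print("edge",np.linalg.norm(q).round(4),np.degrees(np.arctan2(q[1],q[0])).round(1))
print("hub",f(286,272,.066))
B=[(348,307),(277,358),(199,352),(155,295)]
P=np.array([f(u,v,.049)[:2] for u,v in B])
cc=cv2.minEnclosingCircle(P.astype(np.float32)); print("bear circ",cc)
for h in (A[:2],): 
  for p in P: d=p-h; print("b",np.hypot(*d).round(4),np.degrees(np.arctan2(d[1],d[0])).round(1))
for u,v in [(313,85),(172,128),(90,252),(113,376),(228,425),(362,390),(448,277),(437,148)]:
  d=f(u,v,.057)[:2]-A[:2]; print("tab",np.hypot(*d).round(4),np.degrees(np.arctan2(d[1],d[0])).round(1))
E
```

```text
0.25
axle [4.93269276e-01 4.21662321e-04 4.20000000e-02]
edge 0.0947 -161.3
edge 0.0953 -162.3
edge 0.0943 108.6
edge 0.0959 108.9
hub [ 0.49470277 -0.00063288  0.066     ]
bear circ ((0.49479424953460693, 0.01445247046649456), 0.03426065668463707)
b 0.0364 153.5
b 0.037 107.6
b 0.0371 62.7
b 0.0375 18.4
tab 0.0598 -91.0
tab 0.0624 -48.1
tab 0.0633 -5.0
tab 0.0632 38.1
tab 0.0581 83.7
tab 0.0587 131.0
tab 0.059 176.9
tab 0.0602 -138.3
```

Request:
send_rows --series '[{"hand":1,"dx":-50,"dy":-25,"dz":0,"rz":8},{"hand":1,"dx":-90,"dy":-45,"dz":0,"rz":16},{"hand":1,"dx":-130,"dy":-65,"dz":0,"rz":24},{"hand":1,"dx":-170,"dy":-88,"dz":0,"rz":32},{"hand":1,"dx":-210,"dy":-88,"dz":0,"rz":40},{"hand":1,"dx":-210,"dy":-88,"dz":-30,"rz":48},{"hand":1,"dx":-210,"dy":-88,"dz":-73,"rz":56},{"hand":1,"dx":-210,"dy":-88,"dz":-73,"rz":64},{"hand":1,"dx":-210,"dy":-88,"dz":-73,"rz":72},{"hand":1,"dx":-210,"dy":-88,"dz":-73,"rz":80},{"hand":1,"dx":-210,"dy":-88,"dz":-73,"rz":85.5},{"hand":1,"dx":-210,"dy":-88,"dz":-73,"rz":85.5}]'

```text
validation failed for argument at $.se...
```

```bash
python3 - <<'E'
from h import *
c=viewer.capture("wrist"); s=viewer.capture("scene")
w=cv2.resize(c["frame"],(480,360)); z=cv2.resize(s["frame"][150:390,210:430],None,fx=1.5,fy=1.5,interpolation=cv2.INTER_CUBIC)
cv2.imwrite("pics/m2.png",cv2.hconcat([w[:, :, ::-1],z[:360, :320, ::-1]]))
o=bot.get_obs();print(o["clock"],o["tool_pos"],o["ft_force"],o["qpos"],o["grip_width"],np.round(o["eef_rot"],3).tolist())
print(np.round(c["position"],4),np.round(c["orientation"],3).tolist())
E
```

```text
0.35 [ 6.74871268e-01 -1.69680771e-05  1.93483033e-01] [0.10657153 0.51437255 0.77124128] [ 2.88092305e-01  3.58808453e-01  1.17459930e-02 -9.53008984e-05
 -1.22411304e+00 -2.88074817e-01] 0.08540112511015228 [[-0.0, -1.0, -0.0], [-1.0, 0.0, -0.0], [0.0, 0.0, -1.0]]
[ 0.6755 -0.0845  0.3749] [[-1.0, 0.0, 0.0], [0.0, 0.945, 0.327], [-0.0, 0.327, -0.945]]
```

View pics/m2.png

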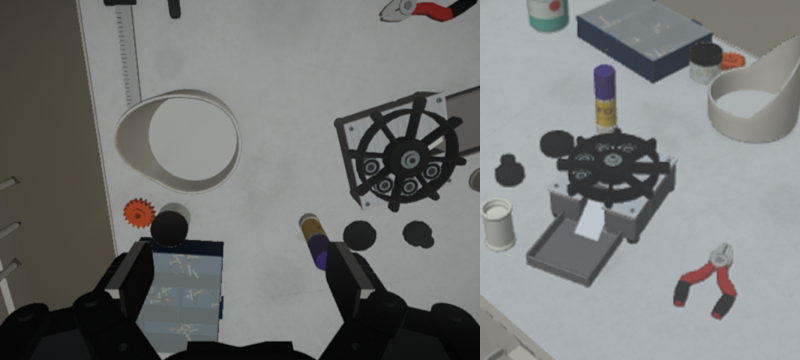

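The move was refused and the arm still stands at its start. The rows probably need all seven fields, so I'll resend them with rx and ry filled in.

Request:
send_rows --series '[{"hand":1,"dx":-50,"dy":-25,"dz":0,"rx":0,"ry":0,"rz":8},{"hand":1,"dx":-90,"dy":-45,"dz":0,"rx":0,"ry":0,"rz":16},{"hand":1,"dx":-130,"dy":-65,"dz":0,"rx":0,"ry":0,"rz":24},{"hand":1,"dx":-170,"dy":-88,"dz":0,"rx":0,"ry":0,"rz":32},{"hand":1,"dx":-210,"dy":-88,"dz":0,"rx":0,"ry":0,"rz":40},{"hand":1,"dx":-210,"dy":-88,"dz":-30,"rx":0,"ry":0,"rz":48},{"hand":1,"dx":-210,"dy":-88,"dz":-73,"rx":0,"ry":0,"rz":56},{"hand":1,"dx":-210,"dy":-88,"dz":-73,"rx":0,"ry":0,"rz":64},{"hand":1,"dx":-210,"dy":-88,"dz":-73,"rx":0,"ry":0,"rz":72},{"hand":1,"dx":-210,"dy":-88,"dz":-73,"rx":0,"ry":0,"rz":80},{"hand":1,"dx":-210,"dy":-88,"dz":-73,"rx":0,"ry":0,"rz":85.5},{"hand":1,"dx":-210,"dy":-88,"dz":-73,"rx":0,"ry":0,"rz":85.5}]'

```text
clock: 1.55
tool_pos: [0.465, -0.088, 0.1208]
eef_rot: [[0.997, -0.077, 0.0], [-0.077, -0.997, 0.0], [0.0, -0.0, -1.0]]
ft_force: [1.0, -0.8, 0.1]
grip_width: 0.0001
grasp_force: 0.0
```

```bash
python3 - <<'E'
from h import *
c=viewer.capture("wrist"); s=viewer.capture("scene")
w=cv2.resize(c["frame"],(480,360)); z=cv2.resize(s["frame"][180:340,210:352],None,fx=2.25,fy=2.25,interpolation=cv2.INTER_CUBIC)
cv2.imwrite("pics/m3.png",cv2.hconcat([w[:, :, ::-1],z[:360, :319, ::-1]]))
print(np.round(c["position"],4),np.round(c["orientation"],3).tolist())
E
```

```text
[ 0.5499 -0.0944  0.3024] [[-0.078, -0.942, -0.326], [-0.997, 0.073, 0.025], [0.0, 0.327, -0.945]]
```

View pics/m3.png

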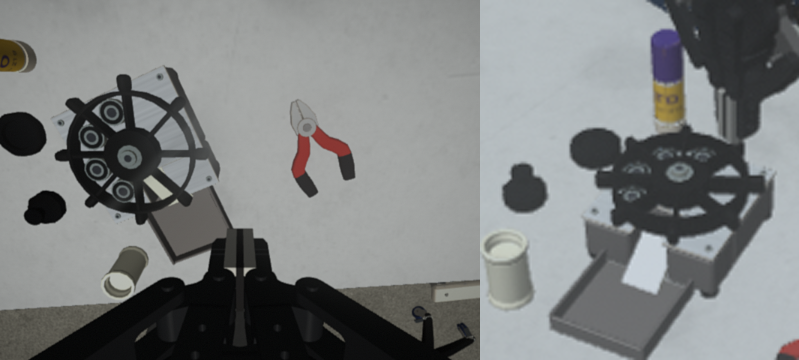

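```bash
python3 - <<'E'
from h import *
c=viewer.capture("wrist")
print("hub",ray(c,(129/.75,157/.75),.066))
f=lambda u,v,z:ray(c,(u/.75,v/.75),z)
print("screws",[f(*p,.042)[:2].round(4) for p in [(159,72),(210,179),(61,122),(117,215)]])
A=np.array([.494,0])
for p in [(123,80),(179,96),(204,153),(187,213),(139,218),(87,206),(62,156),(73,98)]:
  d=f(*p,.057)[:2]-A; print("tab",np.hypot(*d).round(4),np.degrees(np.arctan2(d[1],d[0])).round(1))
for p in [(112,112),(91,137),(95,170),(123,190)]:
  d=f(*p,.049)[:2]-A; print("b",np.hypot(*d).round(4),np.degrees(np.arctan2(d[1],d[0])).round(1))
for z in (.1208,.14): print("tip",f(226,232,z),f(252,232,z), "wide",f(213,240,z),f(265,240,z))
E
```

```text
hub [ 0.4958669  -0.00154355  0.066     ]
screws [array([ 0.558 , -0.0303]), array([ 0.4642, -0.0609]), array([0.5253, 0.0593]), array([0.4358, 0.0304])]
tab 0.0604 -5.3
tab 0.0647 -46.0
tab 0.0605 -91.8
tab 0.0672 -144.6
tab 0.0563 175.6
tab 0.0628 130.7
tab 0.0575 84.8
tab 0.0618 35.7
b 0.0382 17.4
b 0.0378 62.2
b 0.0386 106.7
b 0.0355 152.3
tip [ 0.45195659 -0.07758536  0.1208    ] [ 0.45053072 -0.09495505  0.1208    ] wide [ 0.44662243 -0.06823012  0.1208    ] [ 0.44374291 -0.10330786  0.1208    ]
tip [ 0.46230615 -0.07939928  0.14      ] [ 0.461031   -0.09493288  0.14      ] wide [ 0.45753584 -0.07103295  0.14      ] [ 0.4549607  -0.10240275  0.14      ]
```

Request:
send_rows --series '[{"hand":1,"dx":0,"dy":0,"dz":-35,"rx":0,"ry":0,"rz":0},{"hand":1,"dx":0,"dy":0,"dz":-60,"rx":0,"ry":0,"rz":0},{"hand":1,"dx":0,"dy":0,"dz":-72,"rx":0,"ry":0,"rz":0},{"hand":1,"dx":0,"dy":0,"dz":-72,"rx":0,"ry":0,"rz":0},{"hand":1,"dx":1,"dy":8,"dz":-72,"rx":0,"ry":0,"rz":0},{"hand":1,"dx":2,"dy":16,"dz":-72,"rx":0,"ry":0,"rz":0},{"hand":1,"dx":3,"dy":22,"dz":-72,"rx":0,"ry":0,"rz":0},{"hand":1,"dx":3,"dy":25,"dz":-72,"rx":0,"ry":0,"rz":0},{"hand":1,"dx":3,"dy":25,"dz":-72,"rx":0,"ry":0,"rz":0}]'

```text
clock: 2.6
tool_pos: [0.4683, -0.0623, 0.0491]
eef_rot: [[0.997, -0.078, 0.001], [-0.078, -0.997, 0.0], [0.001, -0.0, -1.0]]
ft_force: [-0.3, 0.0, 1.0]
grip_width: -0.0001
grasp_force: 0.0
```

```bash
python3 - <<'E'
from h import *
c=viewer.capture("wrist"); s=viewer.capture("scene")
w=cv2.resize(c["frame"],(480,360)); z=cv2.resize(s["frame"][200:340,220:344],None,fx=2.58,fy=2.58,interpolation=cv2.INTER_CUBIC)
cv2.imwrite("pics/m4.png",cv2.hconcat([w[:, :, ::-1],z[:360, :319, ::-1]]))
E
```

```text
(no output)
```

View pics/m4.png

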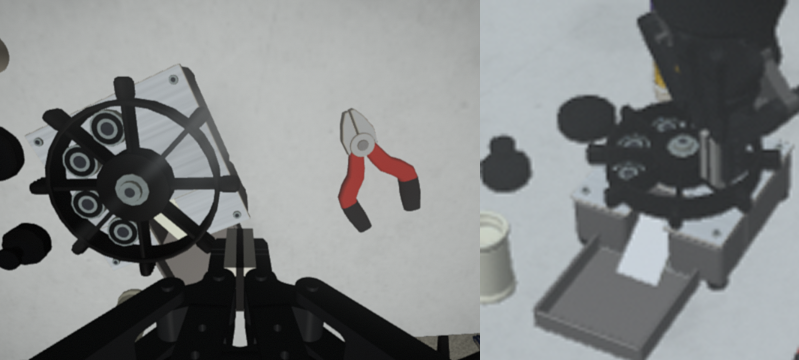

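The finger sits in the gap just behind the tab at (233,184) and touches nothing. I'll sweep slowly for one click, up to the mid-gap stop.

Request:
send_rows --series '[{"hand":1,"dx":5,"dy":0,"dz":0,"rx":0,"ry":0,"rz":0},{"hand":1,"dx":10,"dy":-1,"dz":0,"rx":0,"ry":0,"rz":0},{"hand":1,"dx":15,"dy":-1,"dz":0,"rx":0,"ry":0,"rz":0},{"hand":1,"dx":19,"dy":-1.5,"dz":0,"rx":0,"ry":0,"rz":0},{"hand":1,"dx":23,"dy":-2,"dz":0,"rx":0,"ry":0,"rz":0},{"hand":1,"dx":27,"dy":-2,"dz":0,"rx":0,"ry":0,"rz":0},{"hand":1,"dx":31,"dy":-2.5,"dz":0,"rx":0,"ry":0,"rz":0},{"hand":1,"dx":35,"dy":-3,"dz":0,"rx":0,"ry":0,"rz":0},{"hand":1,"dx":38,"dy":-3,"dz":0,"rx":0,"ry":0,"rz":0},{"hand":1,"dx":40,"dy":-3,"dz":0,"rx":0,"ry":0,"rz":0},{"hand":1,"dx":40,"dy":-3,"dz":0,"rx":0,"ry":0,"rz":0},{"hand":1,"dx":40,"dy":-3,"dz":0,"rx":0,"ry":0,"rz":0}]'

```text
clock: 3.9
tool_pos: [0.5078, -0.066, 0.0487]
eef_rot: [[0.997, -0.079, -0.0], [-0.079, -0.997, 0.0], [-0.0, -0.0, -1.0]]
ft_force: [-0.2, 0.1, -0.1]
grip_width: -0.0001
grasp_force: 0.0
```

```bash
python3 - <<'E'
from h import *
c=viewer.capture("wrist"); s=viewer.capture("scene")
w=cv2.resize(c["frame"],(480,360)); z=cv2.resize(s["frame"][200:340,220:344],None,fx=2.58,fy=2.58,interpolation=cv2.INTER_CUBIC)
cv2.imwrite("pics/m5.png",cv2.hconcat([w[:, :, ::-1],z[:360, :319, ::-1]]))
E
```

```text
(no output)
```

View pics/m5.png

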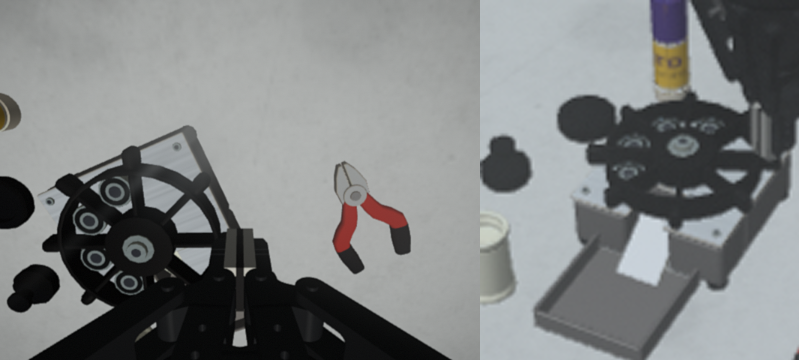

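The wheel is still in its first click: the bearings haven't moved and the tray is empty. The finger slid past the tab tip, so it needs to reach deeper. I'll turn it radial in the gap it's in now, centred at -72°, move it inwards, and follow the arc.

Request:
send_rows --series '[{"hand":1,"dx":4,"dy":1,"dz":0,"rx":0,"ry":0,"rz":8},{"hand":1,"dx":7.5,"dy":2.5,"dz":0,"rx":0,"ry":0,"rz":16},{"hand":1,"dx":7.5,"dy":2.5,"dz":0,"rx":0,"ry":0,"rz":22.5},{"hand":1,"dx":7,"dy":4.5,"dz":0,"rx":0,"ry":0,"rz":22.5},{"hand":1,"dx":6.5,"dy":6.5,"dz":0,"rx":0,"ry":0,"rz":22.5},{"hand":1,"dx":5.7,"dy":8.4,"dz":0,"rx":0,"ry":0,"rz":22.5},{"hand":1,"dx":5.7,"dy":8.4,"dz":0,"rx":0,"ry":0,"rz":22.5},{"hand":1,"dx":5.7,"dy":8.4,"dz":0,"rx":0,"ry":0,"rz":22.5}]'

```text
clock: 4.8
tool_pos: [0.5137, -0.0575, 0.0488]
eef_rot: [[0.951, 0.308, 0.0], [0.308, -0.951, -0.0], [0.0, 0.0, -1.0]]
ft_force: [-0.6, 0.5, 0.2]
grip_width: -0.0001
grasp_force: 0.0
```

Request:
send_rows --series '[{"hand":1,"dx":-0.3,"dy":1,"dz":0,"rx":0,"ry":0,"rz":0},{"hand":1,"dx":-0.6,"dy":2,"dz":0,"rx":0,"ry":0,"rz":0},{"hand":1,"dx":-0.6,"dy":2,"dz":0,"rx":0,"ry":0,"rz":0}]'

```text
clock: 5.1
tool_pos: [0.5131, -0.0555, 0.0487]
eef_rot: [[0.951, 0.309, 0.0], [0.309, -0.951, 0.0], [0.0, -0.0, -1.0]]
ft_force: [0.6, 0.1, -0.6]
grip_width: -0.0002
grasp_force: 0.0
```

```bash
python3 - <<'E'
from h import *
c=viewer.capture("wrist"); s=viewer.capture("side")
cv2.imwrite("pics/m6.png",cv2.hconcat([cv2.resize(x["frame"][:,:,::-1],None,fx=.62,fy=.62) for x in (c,s)]))
E
```

```text
(no output)
```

View pics/m6.png

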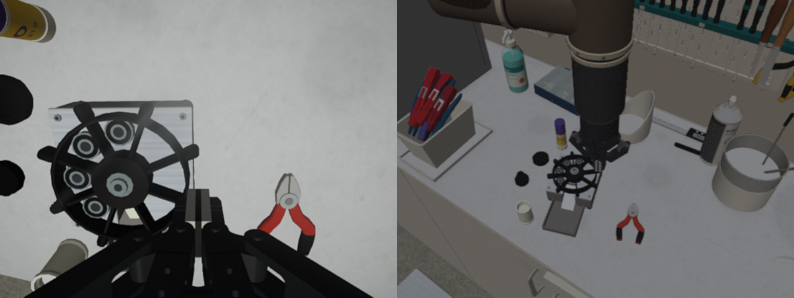

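The finger now overlaps the tab at (197,152) by most of its length and clears the rim. I'll push along the arc for one click.

Request:
send_rows --series '[{"hand":1,"dx":4.7,"dy":1.8,"dz":0,"rx":0,"ry":0,"rz":5},{"hand":1,"dx":9.3,"dy":4,"dz":0,"rx":0,"ry":0,"rz":10},{"hand":1,"dx":13.7,"dy":6.5,"dz":0,"rx":0,"ry":0,"rz":15},{"hand":1,"dx":17.8,"dy":9.5,"dz":0,"rx":0,"ry":0,"rz":20},{"hand":1,"dx":21.6,"dy":12.7,"dz":0,"rx":0,"ry":0,"rz":25},{"hand":1,"dx":25.2,"dy":16.4,"dz":0,"rx":0,"ry":0,"rz":30},{"hand":1,"dx":28.4,"dy":20.3,"dz":0,"rx":0,"ry":0,"rz":35},{"hand":1,"dx":31.3,"dy":24.4,"dz":0,"rx":0,"ry":0,"rz":40},{"hand":1,"dx":33.8,"dy":28.8,"dz":0,"rx":0,"ry":0,"rz":45},{"hand":1,"dx":33.8,"dy":28.8,"dz":0,"rx":0,"ry":0,"rz":45},{"hand":1,"dx":33.8,"dy":28.8,"dz":0,"rx":0,"ry":0,"rz":45},{"hand":1,"dx":33.8,"dy":28.8,"dz":0,"rx":0,"ry":0,"rz":45}]'

```text
clock: 6.4
tool_pos: [0.5467, -0.027, 0.0487]
eef_rot: [[0.456, 0.89, -0.0], [0.89, -0.456, -0.0], [-0.0, -0.0, -1.0]]
ft_force: [-0.2, -0.7, 0.4]
grip_width: -0.0
grasp_force: 0.0
```

```bash
python3 - <<'E'
from h import *
c=viewer.capture("wrist"); s=viewer.capture("scene")
w=cv2.resize(c["frame"],(480,360)); z=cv2.resize(s["frame"][200:340,220:344],None,fx=2.58,fy=2.58,interpolation=cv2.INTER_CUBIC)
cv2.imwrite("pics/m7.png",cv2.hconcat([w[:, :, ::-1],z[:360, :319, ::-1]]))
E
```

```text
(no output)
```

View pics/m7.png

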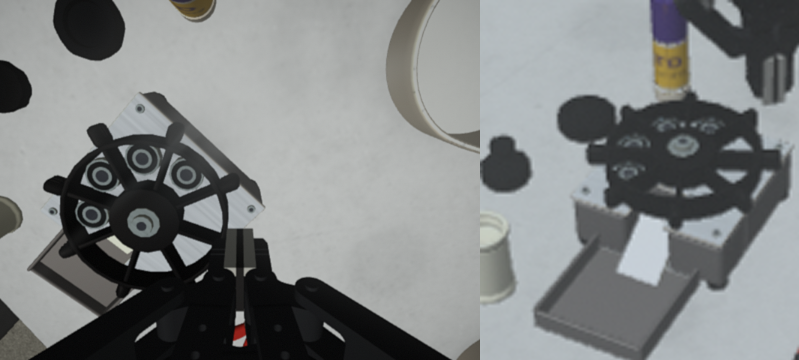

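```bash
python3 - <<'E'
from h import *
def proj(c,P):
    q=np.array(c["orientation"]).T@(np.array(P)-c["position"]); return np.round([c["cx"]+c["fx"]*q[0]/q[2],c["cy"]+c["fy"]*q[1]/q[2]],1)
c=viewer.capture("wrist"); s=viewer.capture("scene"); p=bot.get_obs()["tool_pos"]
for z in (0,.02,.04): print(z,"wrist*.75",proj(c,p+[0,0,z])*.75,"scene",proj(s,p+[0,0,z]), "in crop",(proj(s,p+[0,0,z])-[220,200])*2.58+[480,0])
f=lambda u,v,z:ray(c,(u/.75,v/.75),z)
A=f(142,224,.066);print("hub",A)
for q in [(92,213),(101,175),(142,158),(184,173)]:
  d=f(*q,.049)-[.495,-.0005,.049]; print("b",np.hypot(d[0],d[1]).round(4),np.degrees(np.arctan2(d[1],d[0])).round(1))
for q in [(178,132),(230,185),(97,132),(52,185)]:
  d=f(*q,.057)-[.495,-.0005,.057]; print("tab",np.hypot(d[0],d[1]).round(4),np.degrees(np.arctan2(d[1],d[0])).round(1))
E
```

```text
0 wrist*.75 [238.725 212.7  ] scene [331. 255.] in crop [766.38 141.9 ]
0.02 wrist*.75 [238.725 227.1  ] scene [331.1 245.8] in crop [766.638 118.164]
0.04 wrist*.75 [238.65 244.8 ] scene [331.2 236.3] in crop [766.896  93.654]
hub [4.95357200e-01 8.33394615e-05 6.60000000e-02]
b 0.0379 152.9
b 0.0383 110.0
b 0.0371 64.8
b 0.0364 21.7
tab 0.0594 39.5
tab 0.0574 -4.2
tab 0.059 85.5
tab 0.0592 130.7
```

The visible fingertip lies above the point where the reported TCP projects, so the finger has been passing over the tabs. I'll measure the real tip height from the image profiles.

```bash
python3 - <<'E'
from h import *
def proj(c,P):
    q=np.array(c["orientation"]).T@(np.array(P)-c["position"]); return np.round([c["cx"]+c["fx"]*q[0]/q[2],c["cy"]+c["fy"]*q[1]/q[2]],1)
w=viewer.capture("wrist"); s=viewer.capture("scene"); d=viewer.capture("side"); o=bot.get_obs(); p=o["tool_pos"];R=np.array(o["eef_rot"])
g=lambda c:cv2.cvtColor(c["frame"],cv2.COLOR_RGB2GRAY)
print("wrist rows 270..330 cols 308,318,328"); 
for x in (308,328): print(g(w)[270:334:2,x])
print("scene cols 326..340, rows 222..262"); print(g(s)[222:264:2,324:344:2])
for k in (0,.01,.02,.03,.04):
    P=p+[0,0,k]; print(k,"w",[proj(w,P+R[:,0]*a)[1] for a in(-.011,0,.011)],"s",proj(s,P),"side",proj(d,P))
a=proj(d,p).astype(int); print("side",a); print(g(d)[a[1]-30:a[1]+12:2,a[0]-10:a[0]+12:2])
print(np.round(d["position"],3),(np.array(w["position"])-p)@R)
E
```

```text
wrist rows 270..330 cols 308,318,328
[171 171 172 178 180 180 176 174 173 174 174 172 173 174 175 181 181 132
  57  61  61  61  61  61  61  60  60  61  58  61  59  60]
[170 174 178 176 169 171 177 176 174 171 169 172 179 182 177 166 180 137
  59  63  63  63  62  64  61  62  62  62  60  61  60  60]
scene cols 326..340, rows 222..262
[[ 51  50  52  56 105  66 130  94  53 180]
 [ 55  51  51  93 105  54 105  81  54 180]
 [ 52  51  53  94 106  54 106  82  59 177]
 [ 54  52  52  94 106  53 106  83  61 174]
 [ 51  53  53 103 106  55 106  81  62 175]
 [ 71  52  54 103 103  55 106  71  65 176]
 [153  53  53  94 102  54 106  71 113 181]
 [175  67  53  95 102  55 106 154 181 181]
 [175 167 134 107 103  56 103 156 181 179]
 [177 174 173 120 130 141 177 179 179 178]
 [ 87 114 176 173 172 175 177 176 176 180]
 [ 53  51 174 174 173 174 174 174 174 177]
 [ 50  50 177 177 175 175 173 173 174 177]
 [ 52  57 180 179 180 179 175 175 176 177]
 [ 50  67 181 180 179 177 178 179 178 180]
 [ 51  51 102 182 180 181 181 178 179 182]
 [ 51  52  70 175 178 178 156 175 184 182]
 [116  50  59 175 175 151 114 177 1
[... 998 characters left out ...]
33  69  66  40  53  84 119]
 [ 44  70 113  70  61  69  64  45  84 112 123]
 [ 19  40 117 119 111  81  90 113 123 125 124]
 [ 14  40 118 123 123 123 126 124 122 125 124]
 [ 15  46 118 124 125 125 125 124 124 123 124]
 [ 18  53 115 124 127 124 124 124 125 123 122]
 [ 15  14  63 114 116 116 124 119 125 123 122]
 [ 15  14  24  73 118 122 119 117 120 116 114]
 [ 42  14  17  29  96 120 117  91  94 118 113]
 [106  63  21  13  62 115 118 100  99 116 109]
 [120 116  56  11  29  97 118 118 120 112  98]
 [119 119 102  39  17  79  95  80  72  68  92]
 [115 112  95  57  20  28  24  20  17  29  93]
 [ 31  29  23  13  18  12  19  25  22  23  94]]
[ 0.097 -0.32   0.712] [ 0.08494092  0.00044999 -0.18159739]
```

Request:
send_rows --series '[{"hand":1,"dx":-10,"dy":-12,"dz":0,"rx":0,"ry":0,"rz":-8},{"hand":1,"dx":-20,"dy":-20,"dz":0,"rx":0,"ry":0,"rz":-16},{"hand":1,"dx":-30,"dy":-28,"dz":0,"rx":0,"ry":0,"rz":-24},{"hand":1,"dx":-33.8,"dy":-29,"dz":0,"rx":0,"ry":0,"rz":-32},{"hand":1,"dx":-33.8,"dy":-29,"dz":0,"rx":0,"ry":0,"rz":-40},{"hand":1,"dx":-33.8,"dy":-29,"dz":0,"rx":0,"ry":0,"rz":-45},{"hand":1,"dx":-33.8,"dy":-29,"dz":-8,"rx":0,"ry":0,"rz":-45},{"hand":1,"dx":-33.8,"dy":-29,"dz":-14,"rx":0,"ry":0,"rz":-45},{"hand":1,"dx":-33.8,"dy":-29,"dz":-18,"rx":0,"ry":0,"rz":-45},{"hand":1,"dx":-33.8,"dy":-29,"dz":-18,"rx":0,"ry":0,"rz":-45}]'

```text
clock: 7.75
tool_pos: [0.5124, -0.056, 0.0297]
eef_rot: [[0.951, 0.31, -0.002], [0.31, -0.951, -0.0], [-0.002, -0.0, -1.0]]
ft_force: [-0.7, -0.3, 1.1]
grip_width: 0.0
grasp_force: 0.0
```

```bash
cat >> h.py <<'E'
def proj(c,P):
    q=np.array(c["orientation"]).T@(np.array(P)-c["position"]); return np.round([c["cx"]+c["fx"]*q[0]/q[2],c["cy"]+c["fy"]*q[1]/q[2]],1)
g=lambda c:cv2.cvtColor(c["frame"],cv2.COLOR_RGB2GRAY)
E
python3 - <<'E'
from h import *
s=viewer.capture("scene"); p=bot.get_obs()["tool_pos"]
for k in (0,.01,.02,.03): print(k,proj(s,p+[0,0,k]))
x,y=proj(s,p).astype(int); print(y,x); print(g(s)[y-34:y+6:2,x-14:x+16:2])
E
```

```text
0 [329.5 280.7]
0.01 [329.5 276.1]
0.02 [329.6 271.5]
0.03 [329.6 266.9]
280 329
[[ 44  45  47  50  51  70  55  51  53  51  51  53  52  54  54]
 [ 45  47  45  51  70 140  81  78  51  52  52  53  54  55  53]
 [ 45  45  43  50  69 122  54 123  94  53  54  52  71 145 109]
 [ 44  44  45  51  69 122  55 122 104  54  54  52  69 183 182]
 [ 45  65 142  72  71 122  54 122 105  53  53  51  70 184 184]
 [110 176 178  73  71 123  55 123 104  56  55  50  76 159 184]
 [ 67  66  93  65  69 121  57 122 106  56  54  54  69 185 184]
 [ 47  47  46  48  70 123  55 122 105  55  54  55  94 184 183]
 [ 49  47  48  49  66 122  57 123 102  55  55  81  78 184 182]
 [ 47  48  49  48  62 115  57 124  99  65  54  75  79 183 184]
 [125 124 125 111  73  50  48 115 103 123  69  69  87 186 185]
 [165 176 176 144  50  48  47 148 172  90  69  69  88 185 186]
 [ 55 131  85  51  49  49  62 174 116  73  69  69  89 186 186]
 [ 51  51  49  49  48  50 122 153  79  70  70  69  91 188 187]
 [ 49  49  53  54  52  81 165  89  69  69  70  69 113 186 186]
 [ 49  49  51  54  53 117 104  71  68  69  70  64 141 186 185]
 [ 49  49  52  51  51  73  76  68  71  69  93 166 186 187 187]
 [ 50  80  96  52  51  63  69  70  70  75 171 187 188 188 187]
 [146 180 178 118  64  69  70  69  70 138 187 187 188 188 186]
 [179 180 180 116  76  69  70  71 100 188 187 187 188 186 184]]
```

Request:
send_rows --series '[{"hand":1,"dx":0,"dy":0,"dz":-2,"rx":0,"ry":0,"rz":0},{"hand":1,"dx":0,"dy":0,"dz":-4,"rx":0,"ry":0,"rz":0},{"hand":1,"dx":0,"dy":0,"dz":-5,"rx":0,"ry":0,"rz":0},{"hand":1,"dx":0,"dy":0,"dz":-5,"rx":0,"ry":0,"rz":0}]'

```text
clock: 8.2
tool_pos: [0.513, -0.0558, 0.0256]
eef_rot: [[0.951, 0.309, -0.0], [0.309, -0.951, -0.0], [-0.0, -0.0, -1.0]]
ft_force: [-0.2, 0.2, 0.5]
grip_width: -0.0
grasp_force: 0.0
```

Request:
send_rows --series '[{"hand":1,"dx":0,"dy":0,"dz":-2,"rx":0,"ry":0,"rz":0},{"hand":1,"dx":0,"dy":0,"dz":-4,"rx":0,"ry":0,"rz":0},{"hand":1,"dx":0,"dy":0,"dz":-6,"rx":0,"ry":0,"rz":0},{"hand":1,"dx":0,"dy":0,"dz":-6,"rx":0,"ry":0,"rz":0}]'

```text
clock: 8.6
tool_pos: [0.5128, -0.0559, 0.0193]
eef_rot: [[0.951, 0.309, -0.001], [0.309, -0.951, -0.0], [-0.001, -0.0, -1.0]]
ft_force: [0.2, 0.8, 0.1]
grip_width: 0.0
grasp_force: 0.0
```

```bash
python3 - <<'E'
from h import *
s=viewer.capture("scene"); p=bot.get_obs()["tool_pos"]
for k in (0,.01,.02,.03): print(k,proj(s,p+[0,0,k]))
x,y=proj(s,p).astype(int); print(y,x); print(g(s)[y-34:y+2:2,x-14:x+16:2])
E
```

```text
0 [329.5 285.4]
0.01 [329.6 280.9]
0.02 [329.6 276.4]
0.03 [329.6 271.8]
285 329
[[ 44  44  44  50  51  70  54  52  52  51  53  51  54  54  56]
 [ 45  43  77  76  71 142 100  77  53  51  52  53  52  55  55]
 [ 50 125 177  96  70 122  50 124  94  53  53  52  73 142 110]
 [157 156 162  91  70 122  50 122 105  53  54  51  66 157 184]
 [ 50  49  50  51  72 123  53 122 104  55  54  52  69 184 183]
 [ 46  47  47  50  75 121  52 123 105  56  54  51  61 185 184]
 [ 47  46  47  49  69 122  52 123 105  56  56  54  64 182 182]
 [ 66  66  67  54  74 122  52 122 106  55  56  54  87 185 184]
 [176 174 173 171  95 123  53 123 106  56  56  64  86 186 186]
 [115 169 159  85  55 110  54 124 107  76  62  68  87 185 187]
 [ 49  56  50  48  48  49  82 131 101  71  70  68  88 186 187]
 [ 50  49  52  50  48  54 157 109  70  69  70  68 104 187 187]
 [ 48  48  52  54  53 113 144  77  68  69  70  68 114 186 185]
 [ 49  49  50  52  53  87  86  69  70  69  72 100 185 186 185]
 [ 49  49  51  51  51  65  70  69  69  69 136 186 186 187 187]
 [ 81 145 163  65  53  69  70  69  69  99 186 188 188 187 188]
 [180 180 180 156  82  70  70  70  76 171 187 189 188 188 185]
 [176 180 173  86  76  69  70  69 137 183 186 186 187 187 185]]
```

Request:
send_rows --series '[{"hand":1,"dx":4.7,"dy":1.8,"dz":0,"rx":0,"ry":0,"rz":5},{"hand":1,"dx":9.3,"dy":4,"dz":0,"rx":0,"ry":0,"rz":10},{"hand":1,"dx":13.7,"dy":6.5,"dz":0,"rx":0,"ry":0,"rz":15},{"hand":1,"dx":17.8,"dy":9.5,"dz":0,"rx":0,"ry":0,"rz":20}]'

```text
clock: 9.05
tool_pos: [0.5302, -0.0468, 0.0196]
eef_rot: [[0.786, 0.618, -0.002], [0.618, -0.786, -0.001], [-0.002, -0.0, -1.0]]
ft_force: [-1.1, -1.5, 0.9]
grip_width: 0.0002
grasp_force: 1.2
```

Now the finger is in contact, with about 2 N against the push. I'll carry on along the arc.

Request:
send_rows --series '[{"hand":1,"dx":3.8,"dy":3.3,"dz":0,"rx":0,"ry":0,"rz":5},{"hand":1,"dx":7.4,"dy":6.9,"dz":0,"rx":0,"ry":0,"rz":10},{"hand":1,"dx":10.6,"dy":10.8,"dz":0,"rx":0,"ry":0,"rz":15},{"hand":1,"dx":13.5,"dy":15,"dz":0,"rx":0,"ry":0,"rz":20},{"hand":1,"dx":16,"dy":19.4,"dz":0,"rx":0,"ry":0,"rz":25},{"hand":1,"dx":16,"dy":19.4,"dz":0,"rx":0,"ry":0,"rz":25},{"hand":1,"dx":16,"dy":19.4,"dz":0,"rx":0,"ry":0,"rz":25},{"hand":1,"dx":16,"dy":19.4,"dz":0,"rx":0,"ry":0,"rz":25}]'

```text
clock: 9.85
tool_pos: [0.5467, -0.0271, 0.0197]
eef_rot: [[0.456, 0.89, -0.0], [0.89, -0.456, -0.0], [-0.0, -0.0, -1.0]]
ft_force: [0.5, 0.2, 0.3]
grip_width: -0.0003
grasp_force: 0.0
```

```bash
cat >> h.py <<'E'
A=np.array([.495,-.0005])
def pockets():
    """mean brightness / spread round each click position of the pockets in the scene and wrist views; tray too"""
    for n in ("wrist","scene"):
        c=viewer.capture(n); G=g(c).astype(float); out=[]
        for k in range(8):
            a=np.radians(18+45*k); P=[*(A+.036*np.array([np.cos(a),np.sin(a)])),.047]
            u,v=proj(c,P).astype(int); r=8 if n=="wrist" else 4
            w=G[max(0,v-r):v+r+1,max(0,u-r):u+r+1]; out.append((45*k,int(w.mean()) if w.size else -1,int(w.std()) if w.size else -1))
        print(n,out)
        f=np.array([-np.cos(np.radians(18)),-np.sin(np.radians(18))]); l=np.array([-f[1],f[0]])
        if n=="scene":
            m=np.array([[proj(c,[*(A+(.091+x)*f+y*l),.004]) for y in np.arange(-.03,.031,.005)] for x in np.arange(-.03,.033,.005)]).astype(int)
            print("tray");print(G[m[...,1],m[...,0]].astype(int))
E
python3 -c "from h import *; pockets()"
```

```text
wrist [(0, 166, 2), (45, 73, 33), (90, 58, 40), (135, 51, 38), (180, 54, 31), (225, 131, 63), (270, 155, 39), (315, 172, 3)]
scene [(0, 84, 46), (45, 69, 20), (90, 69, 20), (135, 69, 17), (180, 69, 25), (225, 90, 47), (270, 99, 49), (315, 90, 49)]
tray
[[110 111 109 120 206 206 206 207 206 182 110 110 110]
 [110 110 109 113 159  85 137 197 202 198 109 110 109]
 [110 109 110 108  72 102 121 100 166 138 110 110 110]
 [110 110 110 116  81  80 102  62  96 110 110 111 110]
 [110 111 111 110  68 110 113  99  93 111 110 111 110]
 [111 111 110 110 113 113 111 109  97 110 111 110 110]
 [111 110 110 111 111 112 118 116 110 110 110 110 111]
 [111 111 111 111 110 111 111 111 111 111 111 110 110]
 [110 110 111 111 111 110 110 110 110 109 111 111 112]
 [105 111 111 111 111 111 110 111 111 111 111 111 110]
 [111 111 111 111 112 111 111 111 112 111 111 111 111]
 [105 111 110 111 110 112 111 111 112 111 111 112 110]
 [117 121 114 118 122 116 113 118 121 115 115 118 117]]
```

The tray view shows one bearing below the chute, and the 0° pocket is now empty, so the first click and drop worked. I'll lift, go back to the gap at -72° and repeat.

Request:
send_rows --series '[{"hand":1,"dx":0,"dy":0,"dz":15,"rx":0,"ry":0,"rz":0},{"hand":1,"dx":0,"dy":0,"dz":30,"rx":0,"ry":0,"rz":0},{"hand":1,"dx":0,"dy":0,"dz":30,"rx":0,"ry":0,"rz":0},{"hand":1,"dx":-10,"dy":-12,"dz":30,"rx":0,"ry":0,"rz":-8},{"hand":1,"dx":-20,"dy":-20,"dz":30,"rx":0,"ry":0,"rz":-16},{"hand":1,"dx":-30,"dy":-28,"dz":30,"rx":0,"ry":0,"rz":-24},{"hand":1,"dx":-33.8,"dy":-29,"dz":30,"rx":0,"ry":0,"rz":-32},{"hand":1,"dx":-33.8,"dy":-29,"dz":30,"rx":0,"ry":0,"rz":-40},{"hand":1,"dx":-33.8,"dy":-29,"dz":30,"rx":0,"ry":0,"rz":-45},{"hand":1,"dx":-33.8,"dy":-29,"dz":30,"rx":0,"ry":0,"rz":-45}]'

```text
clock: 10.95
tool_pos: [0.5127, -0.0561, 0.0493]
eef_rot: [[0.952, 0.307, -0.0], [0.307, -0.952, 0.0], [-0.0, -0.0, -1.0]]
ft_force: [0.6, -1.0, 0.5]
grip_width: 0.0
grasp_force: 0.0
```

```bash
python3 -c "from h import *; pockets()" | grep -E "wrist|scene"
```

```text
wrist [(0, 166, 3), (45, 65, 35), (90, 58, 35), (135, 59, 39), (180, 166, 42), (225, 169, 25), (270, 169, 3), (315, 164, 3)]
scene [(0, 84, 47), (45, 70, 20), (90, 70, 20), (135, 69, 17), (180, 70, 25), (225, 90, 47), (270, 99, 50), (315, 90, 49)]
```

Request:
send_rows --series '[{"hand":1,"dx":0,"dy":0,"dz":-10,"rx":0,"ry":0,"rz":0},{"hand":1,"dx":0,"dy":0,"dz":-20,"rx":0,"ry":0,"rz":0},{"hand":1,"dx":0,"dy":0,"dz":-25,"rx":0,"ry":0,"rz":0},{"hand":1,"dx":0,"dy":0,"dz":-30,"rx":0,"ry":0,"rz":0},{"hand":1,"dx":0,"dy":0,"dz":-30,"rx":0,"ry":0,"rz":0}]'

```text
clock: 11.55
tool_pos: [0.5127, -0.0562, 0.0188]
eef_rot: [[0.951, 0.309, -0.001], [0.309, -0.951, -0.001], [-0.001, 0.0, -1.0]]
ft_force: [0.0, -2.2, -0.8]
grip_width: 0.0
grasp_force: 1.1
```

Request:
send_rows --series '[{"hand":1,"dx":4.9,"dy":1.1,"dz":0,"rx":0,"ry":0,"rz":5},{"hand":1,"dx":9.6,"dy":3.4,"dz":0,"rx":0,"ry":0,"rz":10},{"hand":1,"dx":14,"dy":6,"dz":0,"rx":0,"ry":0,"rz":15},{"hand":1,"dx":18.1,"dy":9,"dz":0,"rx":0,"ry":0,"rz":20},{"hand":1,"dx":22,"dy":12.3,"dz":0,"rx":0,"ry":0,"rz":25},{"hand":1,"dx":25.6,"dy":16,"dz":0,"rx":0,"ry":0,"rz":30},{"hand":1,"dx":28.8,"dy":20,"dz":0,"rx":0,"ry":0,"rz":35},{"hand":1,"dx":31.7,"dy":24.2,"dz":0,"rx":0,"ry":0,"rz":40},{"hand":1,"dx":34.2,"dy":28.6,"dz":0,"rx":0,"ry":0,"rz":45},{"hand":1,"dx":34.2,"dy":28.6,"dz":0,"rx":0,"ry":0,"rz":45},{"hand":1,"dx":34.2,"dy":28.6,"dz":0,"rx":0,"ry":0,"rz":45}]'

```text
clock: 12.65
tool_pos: [0.5472, -0.0272, 0.0197]
eef_rot: [[0.456, 0.89, -0.0], [0.89, -0.456, 0.0], [0.0, -0.0, -1.0]]
ft_force: [0.4, -0.3, 0.3]
grip_width: -0.0001
grasp_force: 0.0
```

Request:
send_rows --series '[{"hand":1,"dx":0,"dy":0,"dz":15,"rx":0,"ry":0,"rz":0},{"hand":1,"dx":0,"dy":0,"dz":40,"rx":0,"ry":0,"rz":0},{"hand":1,"dx":0,"dy":0,"dz":70,"rx":0,"ry":0,"rz":0},{"hand":1,"dx":15,"dy":-10,"dz":90,"rx":0,"ry":0,"rz":0},{"hand":1,"dx":30,"dy":-20,"dz":100,"rx":0,"ry":0,"rz":0},{"hand":1,"dx":30,"dy":-20,"dz":100,"rx":0,"ry":0,"rz":0},{"hand":1,"dx":30,"dy":-20,"dz":100,"rx":0,"ry":0,"rz":0},{"hand":1,"dx":30,"dy":-20,"dz":100,"rx":0,"ry":0,"rz":0},{"hand":1,"dx":30,"dy":-20,"dz":100,"rx":0,"ry":0,"rz":0},{"hand":1,"dx":30,"dy":-20,"dz":100,"rx":0,"ry":0,"rz":0}]'

```text
clock: 13.65
tool_pos: [0.5767, -0.0471, 0.1193]
eef_rot: [[0.454, 0.891, -0.001], [0.891, -0.454, -0.0], [-0.0, -0.001, -1.0]]
ft_force: [-0.8, 0.0, -0.4]
grip_width: 0.0001
grasp_force: 0.0
```

```bash
python3 -c "from h import *; pockets()"
```

```text
wrist [(0, 142, 2), (45, 145, 2), (90, 53, 27), (135, 51, 29), (180, 84, 44), (225, 144, 19), (270, 141, 12), (315, 143, 2)]
scene [(0, 87, 44), (45, 84, 40), (90, 67, 18), (135, 68, 17), (180, 68, 24), (225, 89, 45), (270, 97, 47), (315, 91, 46)]
tray
[[107 107 106 118  72 121 119  74 151 177 107 107 106]
 [107 106 106 111 188  93  88 120 165 193 106 107 107]
 [106 107 106 107 108  75  90 102 161 135 107 107 107]
 [107 107 106 105  72  91  86  86 107 107 107 107 107]
 [108 107 107 107  96  73  94  83 106 106 107 106 107]
 [107 107 107 112  71 119  92  97  91 107 107 107 107]
 [107 108 108 107 111 123 115 103 102 107 108 108 107]
 [107 107 107 107 107 111 114 110 106 107 108 107 108]
 [108 108 107 107 107 107 108 107 108 108 108 108 108]
 [103 108 107 108 108 107 108 106 107 107 108 108 107]
 [108 107 109 108 109 109 108 107 107 106 108 107 108]
 [103 108 109 108 108 109 108 107 108 107 107 108 107]
 [114 118 111 114 119 112 110 114 118 111 111 114 114]]
```

Request:
send_rows --series '[{"hand":1,"dx":0,"dy":0,"dz":0,"rx":0,"ry":0,"rz":0},{"hand":1,"dx":30,"dy":0,"dz":40,"rx":0,"ry":0,"rz":-8},{"hand":1,"dx":30,"dy":0,"dz":60,"rx":0,"ry":0,"rz":-16},{"hand":1,"dx":30,"dy":0,"dz":60,"rx":0,"ry":0,"rz":-24},{"hand":1,"dx":30,"dy":0,"dz":60,"rx":0,"ry":0,"rz":-32},{"hand":1,"dx":30,"dy":0,"dz":60,"rx":0,"ry":0,"rz":-40},{"hand":1,"dx":30,"dy":0,"dz":60,"rx":0,"ry":0,"rz":-45},{"hand":1,"dx":30,"dy":0,"dz":60,"rx":0,"ry":0,"rz":-45},{"hand":1,"dx":30,"dy":0,"dz":60,"rx":0,"ry":0,"rz":-45}]'

```text
clock: 14.65
tool_pos: [0.6072, -0.0473, 0.1796]
eef_rot: [[0.95, 0.312, -0.0], [0.312, -0.95, -0.0], [-0.0, -0.0, -1.0]]
ft_force: [0.1, 1.0, -0.1]
grip_width: 0.0002
grasp_force: 0.0
```

```bash
cat > t.py <<'E'
from h import *
np.set_printoptions(linewidth=250)
f=np.array([-np.cos(np.radians(18)),-np.sin(np.radians(18))]); l=np.array([-f[1],f[0]])
for n in ("scene","wrist","side"):
    c=viewer.capture(n); H,W=480,640
    for name,z,xs in (("tray plane",.008,np.arange(.055,.13,.003)),("outlet",.042,np.arange(.02,.056,.003))):
        m=np.array([[proj(c,[*(A+x*f+y*l),z]) for y in np.arange(-.027,.028,.003)] for x in xs])
        im=cv2.remap(g(c),m[...,0].astype(np.float32),m[...,1].astype(np.float32),cv2.INTER_LINEAR)
        print(n,name); print(im if name=="outlet" else im[:16])
E
python3 t.py
```

```text
scene tray plane
[[ 95  90  92  90 144  98  83 104  82 102  77  87 130 193 142 121 103  96  99]
 [111 111 105 112 129 119  82  96  71  83 108  73 116 191 147 116 114 110 112]
 [105 105 105 104 117 132  70 102  79  85 100  67  94 158 159 104 105 105 105]
 [105 104 105 105 113 163  71  81 118 109  95  69  98 148 185 104 105 105 105]
 [105 105 104 105 105 163 162  84  68  74  66  89  95 151 192 130 104 105 105]
 [106 105 105 105 105 140 193 155  92  84 102 116 104 173 194 136 105 105 105]
 [105 105 105 105 105 113 144 130 103 108 105  90 111 145 138 129 105 105 105]
 [106 105 106 105 105 102  84  68  78  69  83 101 105 105 105 106 106 106 105]
 [105 105 105 105 105  96  74  90  99 102  64  95 106 105 106 104 106 106 105]
 [106 106 106 106 105  79  82  85  74  93  88  88  91 105 106 105 105 105 105]
 [106 105 105 106 106  83  82 102  80  92  88  88  92 103 105 105 106 105 105]
 [106 105 106 106 106 111  69  95 100  94  84  95  91 101 105 106 106 106 106]
 [106 105 106 106 105 108 104  76  80  79 104 109  91 102 106 105 104 106 105]
 [105 107 105 105 106 106 107 119 114 118 107 103  95 10
[... 5166 characters left out ...]
18  13  17  49 121 133 132 133 133 132 133  92  54  74  45  18  15]
 [ 14  19  18  13  15  56 114 131 129 127 125 125 100  73  20  20  14  13  15]
 [ 15  19  16  17  13  29  49  71  66  67  53  44  29  21  17  15  16  16  15]
 [ 18  16  16  15  18  15  17  17  19  17  11  14  13  15  15  19  17  15  23]
 [ 24  18  13  15  15  13  15  14  20  15  15  13  13  16  15  16  20  26  83]
 [ 18  15  15  29  35  14  16  10  14  15  13  10  16  12  27  20  20  38 107]
 [ 26  14  20  82  99  74  43  71  56  49  56  58  76  92 106  54  16  25  89]
 [ 62  14  44 104 115 101  70 123 129 122 124 127 132 131 118  85  23  21  86]
 [ 88  47  66  91  94  81  50 125 133 133 133 133 132 132 120  96  54  48  83]]
```

```bash
cat > t2.py <<'E'
from h import *
f=np.array([-np.cos(np.radians(18)),-np.sin(np.radians(18))]); l=np.array([-f[1],f[0]])
C={n:viewer.capture(n) for n in ("scene","side")}
S={}
for n,c in C.items():
    xs=np.arange(.045,.11,.0005); ys=np.arange(-.025,.025,.0005)
    m=np.array([[proj(c,[*(A+x*f+y*l),.008]) for y in ys] for x in xs]).astype(np.float32)
    im=cv2.remap(g(c),m[...,0],m[...,1],cv2.INTER_CUBIC)
    r=cv2.HoughCircles(cv2.GaussianBlur(im,(0,0),2),cv2.HOUGH_GRADIENT,1,24,param1=60,param2=12,minRadius=17,maxRadius=25)
    S[n]=[]
    for a,b,q in r[0][:4]:
        P=[*(A+xs[int(b)]*f+ys[int(a)]*l),.008]; S[n].append((xs[int(b)],proj(c,P)))
        print(n,"x",xs[int(b)].round(4),"y",ys[int(a)].round(4),"r",q*.5)
    S[n]=sorted(S[n][:2],key=lambda t:t[0])
def dr(c,u): return np.array(c["orientation"])@[(u[0]-c["cx"])/c["fx"],(u[1]-c["cy"])/c["fy"],1]
for i in range(2):
    Mx=[];bb=[]
    for n,c in C.items():
        d=dr(c,S[n][i][1]);d/=np.linalg.norm(d);Q=np.eye(3)-np.outer(d,d);Mx.append(Q);bb.append(Q@c["position"])
    X=np.linalg.lstsq(np.vstack(Mx),np.hstack(bb),rcond=None)[0]; v=X[:2]-A
    print("3D front",(v@f).round(4),"lat",(v@l).round(4),"z",X[2].round(4))
print(bot.get_obs()["clock"])
E
python3 t2.py
```

```text
scene x 0.083 y -0.0035 r 9.5
scene x 0.0595 y -0.0055 r 9.3
side x 0.0845 y -0.0025 r 9.15
side x 0.0615 y 0.0005 r 10.0
3D front 0.0711 lat 0.0033 z 0.0225
3D front 0.0863 lat -0.0015 z 0.0116
14.9
```

Request:
send_rows --series '[{"hand":1,"dx":0,"dy":0,"dz":0,"rx":0,"ry":0,"rz":0},{"hand":1,"dx":0,"dy":0,"dz":0,"rx":0,"ry":0,"rz":0},{"hand":1,"dx":0,"dy":0,"dz":0,"rx":0,"ry":0,"rz":0},{"hand":1,"dx":0,"dy":0,"dz":0,"rx":0,"ry":0,"rz":0},{"hand":1,"dx":0,"dy":0,"dz":0,"rx":0,"ry":0,"rz":0},{"hand":1,"dx":0,"dy":0,"dz":0,"rx":0,"ry":0,"rz":0},{"hand":1,"dx":0,"dy":0,"dz":0,"rx":0,"ry":0,"rz":0},{"hand":1,"dx":0,"dy":0,"dz":0,"rx":0,"ry":0,"rz":0},{"hand":1,"dx":0,"dy":0,"dz":0,"rx":0,"ry":0,"rz":0},{"hand":1,"dx":0,"dy":0,"dz":0,"rx":0,"ry":0,"rz":0}]'

```text
clock: 15.9
tool_pos: [0.6073, -0.0473, 0.1797]
eef_rot: [[0.951, 0.309, 0.0], [0.309, -0.951, -0.0], [0.0, 0.0, -1.0]]
ft_force: [1.0, 0.0, 0.2]
grip_width: 0.0002
grasp_force: 0.0
```

```bash
python3 t2.py; python3 -c "from h import *; pockets()" | grep -E "wrist|scene"
```

```text
scene x 0.083 y -0.0035 r 9.15
scene x 0.0605 y -0.002 r 9.25
side x 0.061 y 0.0 r 10.5
side x 0.0845 y -0.002 r 9.0
3D front 0.064 lat 0.0007 z 0.0124
3D front 0.0872 lat -0.0007 z 0.0128
16.0
wrist [(0, 123, 36), (45, 134, 27), (90, 43, 27), (135, 41, 27), (180, 75, 45), (225, 111, 54), (270, 129, 31), (315, 130, 33)]
scene [(0, 85, 43), (45, 83, 39), (90, 66, 18), (135, 67, 17), (180, 67, 24), (225, 87, 45), (270, 95, 46), (315, 90, 46)]
```

```bash
python3 -c "from rig import bot; print(bot.hand_in())"
```

```text
the job is handed in; nothing more can be done
None
```

Job handed in at about 16 s: two clicks dropped bearings 1 and 2 (1 on the tray floor; 2 behind it, seemingly on the chute's foot, within the tray's length), 3 and 4 stayed in the wheel, and the wheel looks seated in its click, though I didn't measure its exact angle or re-check the bystanders.

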